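Clear the jammed feed rack and prove its gate

TASK

Parts have jammed crosswise in the lanes of the blue feed rack, caught on the shoulders under the yellow lips: push each one back up its lane until it is clear of the lips, lift it out through the open top and lay it flat on the floor of the green tray, none on top of another; do not force any down through the outlet. When every part is in the tray, pull the red gate lever all the way to its stop and ease it slowly back home without letting it snap back. Leave the other things on the bench where they are.

Things in the scene. Friction and masses are not known exactly. Their poses are not given: they have to be found in the camera images.
- rack: Blue three-lane gravity feed rack, fixed, 240 mm wide. Origin: centre of its underside; x points down the lanes (away from the robot at yaw 0), y across them towards the lever. Lane floors slope 0.21 rad, low at +x, and hold resting parts by friction. Lane walls: 28 mm high, 6 mm thick. Lanes are centred at y = -78, 0, +78 mm. An orange comb shutter closes the low end.
- lane_mid (a point): On the floor of the middle lane (0.0335 m up) at its two shoulders, which catch the part. Uphill (towards rack -x) of here the lane is 72 mm wide for 160 mm of slope, to a 21 mm high end wall; downhill is the outlet channel, 60 mm long, 46 mm wide, open on top, between solid blocks 28 mm high.
- lane_left (a point): The same point of the lane at rack y = +78 mm.
- lane_right (a point): The same point of the lane at rack y = -78 mm.
- lip_end (a point): On the middle lane's floor where the yellow lips end, 60 mm up the slope from the shoulders (all lanes alike). Between shoulders and here two lips (underside 24, top 28 mm above the floor) cover the lane's sides and leave a 46 mm slot along its middle, open above; uphill of here the lane is open on top for 100 mm.
- key_gauge: Bright steel crankshaft key gauge, a block 30 mm wide (own x) and 16 mm thick, 0.16 kg, 64 mm long along its own y (which lies across the lane at the start). Origin: centre of its underside; z is out of its top. Absent in some starts. 
- ignition_module: Black plastic ignition module, a block 34 mm wide (own x) and 18 mm thick, 0.09 kg, 64 mm long along its own y (which lies across the lane at the start). Origin: centre of its underside; z is out of its top. Absent in some starts. 
- torque_adapter: Chrome torque adapter, a block 32 mm wide (own x) and 18 mm thick, 0.2 kg, 64 mm long along its own y (which lies across the lane at the start). Origin: centre of its underside; z is out of its top. Absent in some starts. 
- tray: Loose green open tray, 240 mm (own x) by 170 mm (own y), 26 mm high, walls and floor 5 mm thick, 0.7 kg. Origin: centre of its underside.
- gate_lever (a joint): Angle of the sprung gate lever at the rack's +y side, rad: 0 at home (arm along the rack's +y), grows as the handle is pulled towards the rack's -x (counterclockwise from above) to the stop at 0.9. Vertical axis. A spring pulls it home with 3 N at the handle at 0, 7.5 N at 0.9; let go, it snaps back.
- gate_grip (a point): Middle of the lever's upright red handle: a vertical cylinder 18 mm in diameter whose red grip reaches from 58 to 124 mm above the bench (this point is 93 mm up), 100 mm from the pivot; the arm below it ends 39 mm above the bench.
- gate_pivot (a point): The lever's vertical pivot axis, at the same height as gate_grip.
- float_bowl: Bystander: blue aluminium carburetor float bowl, an open cup 76 mm across the rim, 48 mm high; origin under its centre
- lamp_socket: Bystander: black and brass bayonet lamp socket standing upright, 38 mm across, 62 mm high; origin under its centre
- wrench: Bystander: steel wrench 170 mm long lying on the bench; origin at its middle, on the underside
- screwdriver: Bystander: screwdriver 190 mm long lying on the bench; origin at its middle, on the underside
- oil_can: Bystander: red can 60 mm across, 120 mm high; origin under its centre
- grease_jar: Bystander: yellow jar 64 mm across, 70 mm high; origin under its centre
Things that resemble listed ones, but are neither listed nor needed, are in the scene too. What is shaped like the torque_adapter but pink or purple is not meant.

How it is judged:
On the way, in this order (a step that is already met when the one before it is completed fails the run):
1. every part lies flat on the tray's floor (x of key_gauge in the frame of tray between -0.11 and 0.11 m and y of key_gauge in the frame of tray between -0.075 and 0.075 m and z of each of key_gauge, ignition_module, torque_adapter in the frame of tray below 0.012 m and angle between each of key_gauge, ignition_module, torque_adapter's own z axis and vertical below 0.15 rad and x of ignition_module in the frame of tray between -0.11 and 0.11 m and y of ignition_module in the frame of tray between -0.075 and 0.075 m and x of torque_adapter in the frame of tray between -0.11 and 0.11 m and y of torque_adapter in the frame of tray between -0.075 and 0.075 m), for 0.2 s.
2. the gate lever is pulled to its stop (value of joint gate_lever above 0.82 rad), for 0.2 s.
3. the gate lever is back home (value of joint gate_lever below 0.05 rad), for 0.2 s.
At the end, for the whole second after the job is handed in: Every part present lies within the tray, flat on its floor (underside less than 12 mm above the tray's underside, tilted less than 0.15 rad) and at rest, and the gate lever is home (below 0.05 rad), having been pulled past 0.82 rad after the last part was in the tray (all of step 1 and linear speed of each of key_gauge, ignition_module, torque_adapter below 0.02 m/s and value of joint gate_lever below 0.05 rad); the robot touches nothing.
It fails at once if the lever snaps back (faster than 1.5 rad/s) (velocity of joint gate_lever below -1.5 rad/s).
It fails at once if a part is forced down into the outlet channel ((x of key_gauge in the frame of rack between 0.062 and 0.15 m and y of key_gauge in the frame of rack between -0.12 and 0.12 m and z of key_gauge in the frame of rack below 0.05 m) or (x of ignition_module in the frame of rack between 0.062 and 0.15 m and y of ignition_module in the frame of rack between -0.12 and 0.12 m and z of ignition_module in the frame of rack below 0.05 m) or (x of torque_adapter in the frame of rack between 0.062 and 0.15 m and y of torque_adapter in the frame of rack between -0.12 and 0.12 m and z of torque_adapter in the frame of rack below 0.05 m)).
It fails at once if a bystander is displaced by more than 40 mm (distance of any of float_bowl, lamp_socket, wrench, screwdriver, oil_can, grease_jar from where it was at the start of the episode above 0.04 m).
Of key_gauge, ignition_module, torque_adapter only 2 to 3 are there at a start; the rules pass over those that are not, and their reading is None.
At some moment in a run one of tray, key_gauge, ignition_module, torque_adapter may be knocked a few centimetres aside while the robot is not near it.
It also fails if it takes over 210 s, if anything falls off the work surface, if the arm or the gripper's body presses on something with over 40 N, if the wrist force passes 120 N, or if a joint passes its speed limit or range.

ROBOT

A 7-joint arm with a two-finger parallel gripper is mounted at the origin on the work surface. World frame = base frame: x ahead of the robot, y to its left, z up, the work surface at z = 0. Lengths are in m, angles in rad, forces in N, time in s.
With the tool pointing down it reaches from about 0.4 to 0.9 m from the base axis. Payload 5.6 kg.
Tool frame: the origin (TCP) lies at the very end of the fingers, on their centre line; the grasp point (between the pads) lies bot.grip_depth behind it (bot.grip_depth is the distance from the TCP to the grasp point, in m); z points along the fingers, y is the line along which they close (so a half turn about z gives the same grasp; the last joint's range is limited). The gripper opens to 92 mm and grips with 3 to 60 N. Pads are 20 mm wide; open, the fingers measure 128 mm over their backs; the gripper's body (75 mm by 189 mm) begins 69 mm behind the grasp point.
Start: joints at [1.24, 0.468, -0.012, 1.603, 0.006, 1.071, -0.056], TCP at [0.184, -0.623, 0.215] pointing down, gripper open.
Joint ranges: [-2.53, 2.53], [-0.31, 2.02], [-1.57, 1.55], [0.28, 2.44], [-1.29, 4.43], [0.15, 1.84], [-2.92, 2.92]. Speed limits (rad/s): [2.57, 2.57, 3.14, 3.14, 3.14, 3.14, 3.14].

INTERFACE

Orientations are given as a unit quaternion [w, x, y, z].
In Python, from workcell import observe, capture, bot gives the robot as it stands. The module is installed in compiled form; this text tells all that it offers.
- The arm moves only by the tool servo_tool, never from a script. Its argument "moves" is a list of rows, each an object with "twist": the turn, a rotation vector about the world's x, y, z in degrees, a list of three; "translation": the shift along the world's x, y, z in cm, a list of three; "claw": the opening, from 0 (shut) to 1 (fully open). A call has 1 to 12 rows; each row shifts and turns the commanded pose from where the row before left it; what a row does not reach is not made up. A row lasts 1/10 s, in which the tool goes at most 50 mm and 8.59 degrees, less where a joint would pass 70% of its speed; a pose out of reach is approached as far as the arm can. A call with a gripper value outside its range is refused whole. The fingers move at their own pace and stop on an object; the grip force is fixed at half the most. Time passes only in rows, so rows that do not move let the fingers close. It gives the time, the measured TCP pose, the force, the opening and the grip force at its end, in the units of the state.
- observe(): the state, without advancing time (a new reading comes with each control period).
- capture(name): name is "scene" or "top"; returns a dict with "image" (384x512x3 uint8, red, green, blue), "intrinsics" (3x3 intrinsics, pixels), "R" (3x3) and "t" (3): a world point X has camera coordinates R X + t. Camera axes: x right, y down, z forward; pixel columns grow to the right and rows downward; lengths in m; the calibration is good to about 2 mm. A picture is of the moment at which its call begins. There is no depth.
- bot.hand_in(): hands the job in; it is judged then, once.
The state is a dict: "clock": time; "joint_positions": joint angles; "dq": joint speeds; "joint_torque": joint torques, N m; "position": TCP position; "tool_rot": TCP orientation; "contact_force": force on the tool from outside, world axes, zero at the start; "moment": the same for the moment, N m; "gripper_width": opening from 0.0 (shut) to 1.0 (fully open); "grasp_force": force on a finger pad.
Only numpy, scipy, OpenCV 4.12 (cv2) and the standard library are available. Lean on these libraries where they do the work, as an engineer would, in place of code of your own. Each camera call takes 0.05 s, during which the arm holds its last target. There are 200 camera calls.

## Working session

There is one attempt and no reset: what is moved stays moved. The work goes in short steps, Python scripts to look and compute and a tool call to move; the robot and the scene stay as the last step left them, time stands still between calls to the robot, and variables do not carry over. Pictures are saved under pics/ and viewed, at most 14 in all, crops included, and the job is handed in when it is done.

Besides the shell and the picture viewer there is one more tool, called after ">>>" by a JSON object that holds its "fn" and its "kwargs", one argument or row to a line. servo_tool: Moves the arm, as the interface text tells. Its arguments: {"type":"object","properties":{"moves":{"type":"array","items":{"type":"object","properties":{"twist":{"type":"array","items":{"type":"number"}},"translation":{"type":"array","items":{"type":"number"}},"claw":{"type":"number"}}}}},"required":["moves"]}

```bash
mkdir -p pics; cat > h.py <<'E'
import numpy as np, cv2
from workcell import observe, capture, bot
def snap(n,name):
    c=capture(n); cv2.imwrite(f'pics/{name}.png',c['image'][:,:,::-1]); 
    np.savez(f'pics/{name}.npz',**c); return c
def ray(c,u,v,z):
    K,R,t=np.array(c['intrinsics']),np.array(c['R']),np.array(c['t'])
    d=R.T@np.linalg.inv(K)@np.array([u,v,1.]); o=-R.T@t
    return o+d*(z-o[2])/d[2]
def proj(c,X):
    p=np.array(c['intrinsics'])@(np.array(c['R'])@np.array(X)+np.array(c['t'])); return p[:2]/p[2]
E
python3 - <<'E'
from h import *
for n in('scene','top'):
    c=snap(n,n+'0'); print(n,-c['R'].T@c['t'])
    im=cv2.resize(c['image'][:,:,::-1],(800,600),interpolation=cv2.INTER_CUBIC); cv2.imwrite(f'pics/{n}0b.png',im)
print(bot.grip_depth,observe())
E
```

```text
scene [ 1.21442305 -0.11313811  0.76461364]
top [0.38003741 0.02437853 1.26803313]
0.0187 {'clock': 0.1, 'joint_positions': array([ 1.23999916,  0.46829242, -0.01161   ,  1.603524  ,  0.00601542,
        1.07136955, -0.05629946]), 'dq': array([ 7.27537043e-04, -2.00213028e-03, -1.37037089e-03, -2.59398299e-03,
        1.78908351e-03,  9.37042763e-04,  4.04657896e-05]), 'joint_torque': array([ 2.24654759e-03, -5.21641624e+01, -1.19296039e-02, -2.44367123e+01,
       -5.67965198e-02,  1.40188396e-02,  3.64219750e-05]), 'position': array([ 0.18428636, -0.62279285,  0.21373656]), 'tool_rot': array([-7.60190730e-04,  9.89667747e-01,  1.43377627e-01, -1.72573545e-04]), 'contact_force': array([-0.44543986,  0.46748924, -0.34836161]), 'moment': array([-0.02424976,  0.06313952, -0.02758175]), 'grasp_force': 0.0, 'gripper_width': 1.0036400783958175}
```

View pics/top0b.png

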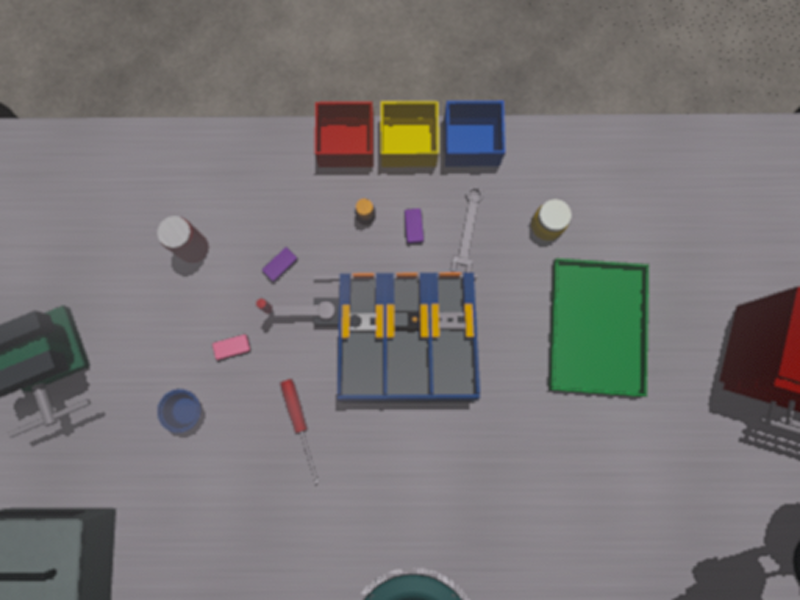

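View pics/scene0b.png

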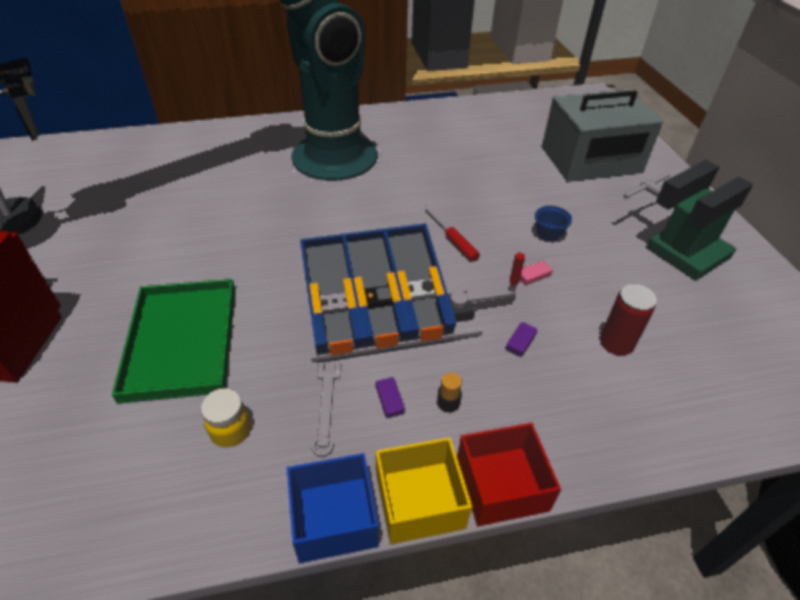

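The top view (800x600 scale) shows the rack at about (408,335), with a part in each lane at (362,321), (408,321) and (453,320). The tray is at (600,328) and the lever handle at (263,305). The purple and pink blocks outside the rack are decoys. I'll enlarge the rack to confirm.

```bash
python3 - <<'E'
import cv2,numpy as np
a=cv2.imread('pics/top0.png')[165:262,160:312]; b=cv2.imread('pics/scene0.png')[135:235,185:345]
a=cv2.resize(a,None,fx=5,fy=5,interpolation=cv2.INTER_CUBIC); b=cv2.resize(b,None,fx=5,fy=5,interpolation=cv2.INTER_CUBIC)
cv2.imwrite('pics/a.png',a);cv2.imwrite('pics/b.png',b)
E
```

```text
(no output)
```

View pics/a.png

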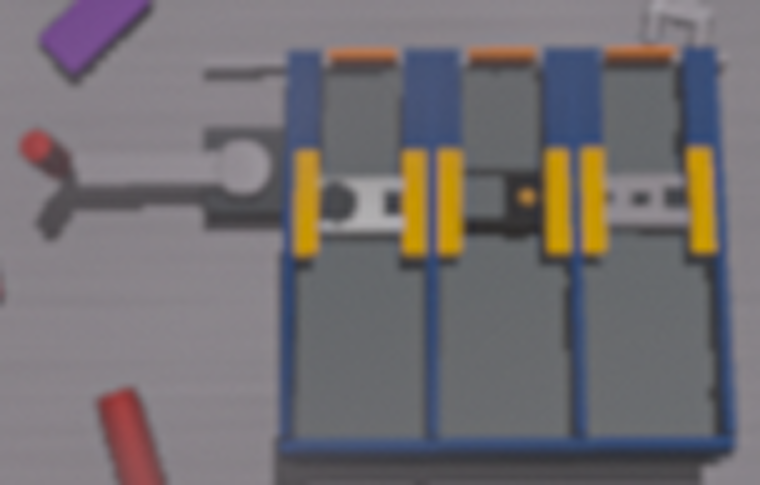

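View pics/b.png

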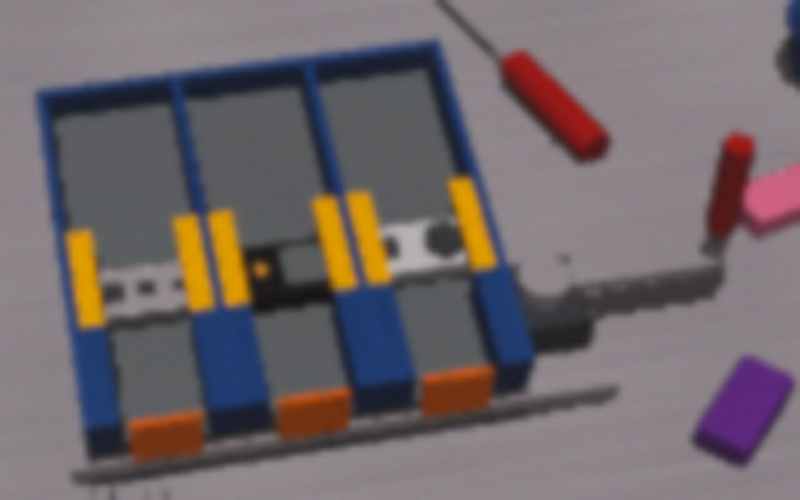

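```bash
cat > meas.py <<'E'
from h import *
def blobs(c,lo,hi,amin=20):
    hsv=cv2.cvtColor(c['image'],cv2.COLOR_RGB2HSV); m=cv2.inRange(hsv,lo,hi)
    n,l,s,ce=cv2.connectedComponentsWithStats(m); return [(s[i,4],ce[i],s[i,:4],l==i) for i in range(1,n) if s[i,4]>=amin]
def tray(c):
    b=max(blobs(c,(50,100,40),(75,255,255)),key=lambda b:b[0])
    k,_=cv2.findContours(b[3].astype(np.uint8),0,2)
    P=np.array([ray(c,*p[0],.026)[:2] for p in max(k,key=len)],np.float32)
    return cv2.minAreaRect(P*1000)
E
python3 - <<'E'
from meas import *
for n in('top','scene'):
    c=np.load(f'pics/{n}0.npz')
    print(n,'tray',tray(c))
    Y=[b for b in blobs(c,(20,150,120),(30,255,255),40)]
    for b in Y: print('yel',b[0],b[1].round(1),(ray(c,*b[1],.0672)*1000).round(1))
    for b in blobs(c,(0,150,60),(8,255,255),8)+blobs(c,(172,150,60),(180,255,255),8): print('red',b[0],b[1].round(1),b[2],(ray(c,*b[1],.124)*1000).round(1),(ray(c,*b[1],.093)*1000).round(1))
c=np.load('pics/top0.npz')
for nm,u,v,h in(('torque',160+361/5,165+206/5,18),('ign',160+503/5,165+203/5,18),('key',160+648/5,165+201/5,16)):
    print(nm,(ray(c,u,v,(33.5+4+h)/1000)*1000).round(1))
g=cv2.cvtColor(c['image'],cv2.COLOR_RGB2GRAY)
for u in(228,233,237,256,260,264,286,290,294): print(u,g[190:222,u])
E
```

```text
top tray ((534.4256591796875, -338.58990478515625), (169.11026000976562, 238.02235412597656), 85.72277069091797)
yel 749 [260.  86.] [881.9   5.9  67.2]
yel 86 [249.6 205.3] [540.2  36.5  67.2]
yel 98 [270.9 205.4] [539.8 -21.5  67.2]
yel 78 [278.4 205.1] [540.5 -42.   67.2]
yel 93 [299.6 205.1] [540.3 -99.6  67.2]
yel 75 [220.8 206.1] [538.3 114.9  67.2]
yel 80 [242.5 205.5] [539.7  55.8  67.2]
red 686 [220.7  87. ] [202  66  36  33] [856.  113.2 124. ] [868.9 115.6  93. ]
red 625 [505.9 225.8] [495 184  17  69] [ 477.  -620.8  124. ] [ 479.6 -638.3   93. ]
red 12 [183.7 245.5] [182 244   4   4] [429.6 204.8 124. ] [430.9 209.7  93. ]
scene tray ((544.3748168945312, -340.564453125), (172.23574829101562, 253.37257385253906), 85.7837142944336)
yel 64 [278.8 179.1] [540.2 112.3  67.2]
yel 67 [251.2 183.1] [540.8  34.1  67.2]
yel 63 [258.3 181.9] [540.3  54.2  67.2]
yel 66 [223.2 187.1] [541.3 -43.6  67.2]
yel 71 [230.5 186.2] [541.9 -23.6  67.2]
yel 70 [201.7 190.1] [ 541.5 -101.9   67.2]
yel 144 [142.6 274.6] [ 770.8 -255.9   67.2]
yel 1869 [268.9 311.8] [906.5  -4.8  67.2]
red 159 [2
[... 1699 characters left out ...]
 103 104 103 103 104 104]
260 [104 104 104 103 104 103 104 102  91  73  78  87  89  90  90  90  90  87
  71  55  46  53  79  99 104 104 104 104 104 104 103 104]
264 [103 105 103 104 103 103 104 103  92  71  55  53  70 103 112  89  61  54
  54  53  48  47  66  92 104 104 103 104 105 104 104 104]
286 [103 104 103 103 104 104 103 103 103 113 129 139 137 120 105 107 128 141
 139 121  90  86  99 104 104 103 104 105 104 105 105 105]
290 [104 103 104 104 103 103 103 102 104 114 130 139 138 129 122 127 136 142
 140 122  86  69  91 104 105 104 104 105 105 105 105 105]
294 [102  95  90  89  89  90  98 101 103 114 133 136 105  74  68  74 102 132
 139 121  87  70  92 104 106 105 106 106 105 105 104 105]
```

Parts: left lane torque_adapter, mid lane ignition_module, right lane key_gauge. I'll grip each across its width through the slot with the tool tilted 12° to the slope, slide it uphill about 62 mm, lift and place it. First move is to above the right lane.

>>> {"fn": "servo_tool", "kwargs": {
  "moves": [
    {"translation": [2.5,4.0,0.3],"twist": [0,0,6.2],"claw": 0.6},
    {"translation": [2.5,4.0,0.3],"twist": [0,0,6.2],"claw": 0.6},
    {"translation": [2.5,4.0,0.3],"twist": [0,0,6.2],"claw": 0.6},
    {"translation": [2.5,4.0,0.3],"twist": [0,0,6.2],"claw": 0.6},
    {"translation": [2.5,4.0,0],"twist": [0,0,6.2],"claw": 0.6},
    {"translation": [2.5,4.0,0],"twist": [0,0,6.2],"claw": 0.6},
    {"translation": [2.5,4.0,0],"twist": [0,0,6.2],"claw": 0.6},
    {"translation": [2.5,4.0,0],"twist": [0,0,6.2],"claw": 0.6},
    {"translation": [2.5,4.0,0],"twist": [0,0,6.2],"claw": 0.6},
    {"translation": [2.5,4.0,0],"twist": [0,0,6.2],"claw": 0.6},
    {"translation": [2.5,4.0,0],"twist": [0,0,6.0],"claw": 0.6},
    {"translation": [2.5,4.0,0],"twist": [0,0,6.0],"claw": 0.6}
  ]
}}

```text
clock: 1.3
position: [0.4849, -0.1416, 0.2266]
tool_rot: [0.0, 0.703, 0.712, -0.0]
contact_force: [-0.1, -0.8, 0.1]
gripper_width: 0.597
grasp_force: 0.0
```

>>> {"fn": "servo_tool", "kwargs": {
  "moves": [
    {"translation": [2.5,2.3,-2.0],"twist": [0,4,0],"claw": 0.6},
    {"translation": [2.5,2.3,-2.0],"twist": [0,4,0],"claw": 0.6},
    {"translation": [2.4,2.4,-2.0],"twist": [0,4,0],"claw": 0.6},
    {"translation": [0,0,-2.5],"claw": 0.6},
    {"claw": 0.6},
    {"claw": 0.6}
  ]
}}

```text
validation failed for argument at $.mo...
```

```bash
python3 - <<'E'
from h import *
from scipy.spatial.transform import Rotation as R
o=observe(); q=o['tool_rot']; print(o['position'],R.from_quat(np.r_[q[1:],q[0]]).as_matrix().round(3),o['joint_positions'].round(2))
a=snap('top','t1'); b=snap('scene','s1')
A=cv2.resize(a['image'][165:265,160:320,::-1],None,fx=4,fy=4);B=cv2.resize(b['image'][110:235,165:365,::-1],None,fx=4,fy=4)
B=cv2.resize(B,(640,400));cv2.imwrite('pics/c1.png',B)
E
```

```text
[ 0.48493996 -0.14164578  0.22657281] [[-0.013  1.    -0.   ]
 [ 1.     0.013 -0.   ]
 [-0.    -0.    -1.   ]] [ 0.67  0.26 -0.52  1.91  0.15  1.01  0.09]
```

View pics/c1.png

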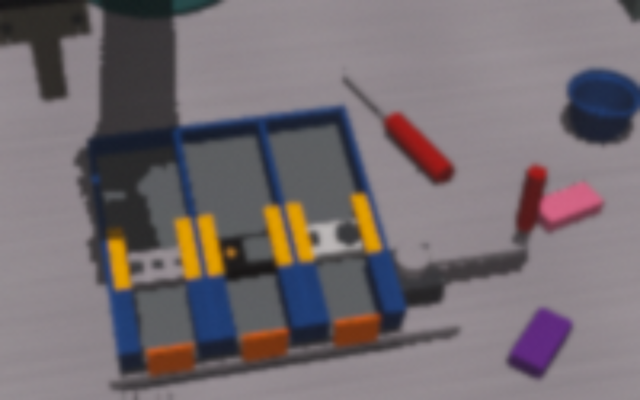

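That move was refused because some rows lacked fields, so nothing moved and the parts are still in their lanes. I'll fill in every field from here on.

>>> {"fn": "servo_tool", "kwargs": {
  "moves": [
    {"translation": [2.5,2.3,-2.0],"twist": [0,4,0],"claw": 0.6},
    {"translation": [2.5,2.3,-2.0],"twist": [0,4,0],"claw": 0.6},
    {"translation": [2.4,2.4,-2.0],"twist": [0,4,0],"claw": 0.6},
    {"translation": [0,0,-2.5],"twist": [0,0,0],"claw": 0.6},
    {"translation": [0,0,0],"twist": [0,0,0],"claw": 0.6},
    {"translation": [0,0,0],"twist": [0,0,0],"claw": 0.6}
  ]
}}

```text
clock: 2.0
position: [0.5576, -0.0743, 0.1414]
tool_rot: [-0.075, 0.701, 0.706, -0.074]
contact_force: [0.1, 0.2, 0.1]
gripper_width: 0.599
grasp_force: 0.0
```

```bash
python3 - <<'E'
from h import *
from scipy.spatial.transform import Rotation as R
o=observe(); q=o['tool_rot']; print(o['position'],R.from_quat(np.r_[q[1:],q[0]]).as_matrix().round(3),o['joint_positions'].round(2))
b=snap('scene','s1')
cv2.imwrite('pics/c2.png',cv2.resize(b['image'][110:235,165:365,::-1],(800,500)))
E
```

```text
[ 0.55763465 -0.07426186  0.14138184] [[-0.007  0.978 -0.21 ]
 [ 1.     0.007 -0.   ]
 [ 0.001 -0.21  -0.978]] [ 0.42  0.58 -0.49  1.69  0.28  1.16 -0.16]
```

View pics/c2.png

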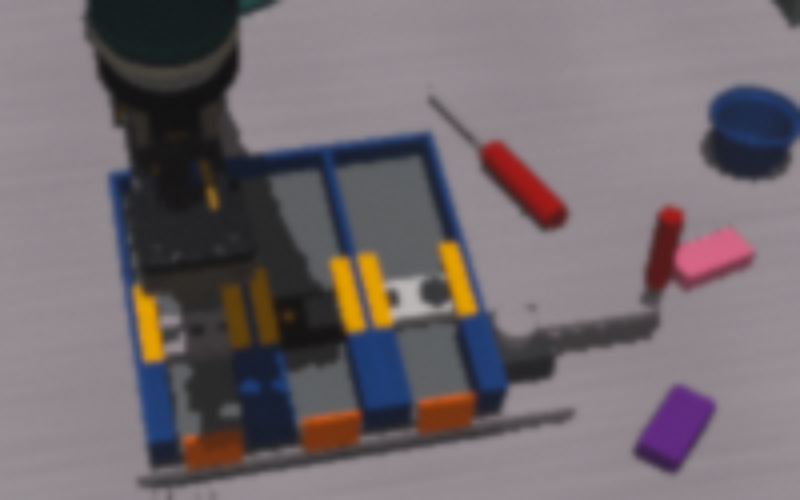

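>>> {"fn": "servo_tool", "kwargs": {
  "moves": [
    {"translation": [-0.6,0.2,-3.0],"twist": [0,0,0],"claw": 0.6},
    {"translation": [-0.6,0,-3.0],"twist": [0,0,0],"claw": 0.6},
    {"translation": [-0.3,0,-1.5],"twist": [0,0,0],"claw": 0.6},
    {"translation": [-0.3,0,-1.3],"twist": [0,0,0],"claw": 0.6},
    {"translation": [-0.2,0,-1.0],"twist": [0,0,0],"claw": 0.6},
    {"translation": [0,0,0],"twist": [0,0,0],"claw": 0.6}
  ]
}}

```text
clock: 2.65
position: [0.538, -0.0716, 0.0432]
tool_rot: [-0.074, 0.7, 0.706, -0.074]
contact_force: [0.9, 0.1, -0.6]
gripper_width: 0.594
grasp_force: 0.0
```

>>> {"fn": "servo_tool", "kwargs": {
  "moves": [
    {"translation": [0,0,0],"twist": [0,0,0],"claw": 0.3},
    {"translation": [0,0,0],"twist": [0,0,0],"claw": 0.2},
    {"translation": [0,0,0],"twist": [0,0,0],"claw": 0.15},
    {"translation": [0,0,0],"twist": [0,0,0],"claw": 0.15},
    {"translation": [0,0,0],"twist": [0,0,0],"claw": 0.15},
    {"translation": [0,0,0],"twist": [0,0,0],"claw": 0.15}
  ]
}}

```text
clock: 3.25
position: [0.5395, -0.0712, 0.0442]
tool_rot: [-0.073, 0.7, 0.706, -0.073]
contact_force: [2.7, -0.2, 4.3]
gripper_width: 0.321
grasp_force: 30.0
```

>>> {"fn": "servo_tool", "kwargs": {
  "moves": [
    {"translation": [-0.8,0,0.17],"twist": [0,0,0],"claw": 0.15},
    {"translation": [-1.2,0,0.26],"twist": [0,0,0],"claw": 0.15},
    {"translation": [-1.5,0,0.32],"twist": [0,0,0],"claw": 0.15},
    {"translation": [-1.5,0,0.32],"twist": [0,0,0],"claw": 0.15},
    {"translation": [-1.2,0,0.26],"twist": [0,0,0],"claw": 0.15},
    {"translation": [0,0,0],"twist": [0,0,0],"claw": 0.15},
    {"translation": [0,0,0],"twist": [0,0,0],"claw": 0.15}
  ]
}}

```text
clock: 3.95
position: [0.475, -0.0714, 0.0579]
tool_rot: [-0.075, 0.7, 0.706, -0.075]
contact_force: [-0.6, 1.1, 12.6]
gripper_width: 0.324
grasp_force: 30.0
```

>>> {"fn": "servo_tool", "kwargs": {
  "moves": [
    {"translation": [0,0,0.5],"twist": [0,0,0],"claw": 0.15},
    {"translation": [0,0,1.0],"twist": [0,0,0],"claw": 0.15},
    {"translation": [0,0,2.0],"twist": [0,0,0],"claw": 0.15},
    {"translation": [0,0,2.5],"twist": [0,0,0],"claw": 0.15},
    {"translation": [0,0,2.5],"twist": [0,-4,0],"claw": 0.15},
    {"translation": [0,0,0],"twist": [0,-4,0],"claw": 0.15},
    {"translation": [0,0,0],"twist": [0,-4,0],"claw": 0.15}
  ]
}}

```text
clock: 4.65
position: [0.4759, -0.0713, 0.1426]
tool_rot: [0.001, 0.704, 0.71, 0.001]
contact_force: [0.4, -0.1, -1.7]
gripper_width: 0.321
grasp_force: 30.0
```

```bash
python3 - <<'E'
from meas import *
from scipy.spatial.transform import Rotation as R
o=observe(); q=o['tool_rot']; print(o['position'],R.from_quat(np.r_[q[1:],q[0]]).as_matrix().round(3),o['gripper_width'])
a=snap('top','t2');print(tray(a)); b=snap('scene','s2');print(tray(b))
cv2.imwrite('pics/c3.png',cv2.resize(b['image'][60:265,55:355,::-1],(800,547)))
E
```

```text
[ 0.47594242 -0.07132047  0.14259664] [[-0.008  1.     0.002]
 [ 1.     0.008 -0.001]
 [-0.001  0.002 -1.   ]] 0.32112840461629993
((534.4077758789062, -337.7427978515625), (170.5493621826172, 238.5077667236328), 85.59086608886719)
((544.3280639648438, -340.63916015625), (172.43113708496094, 253.45687866210938), 85.8899917602539)
```

View pics/c3.png

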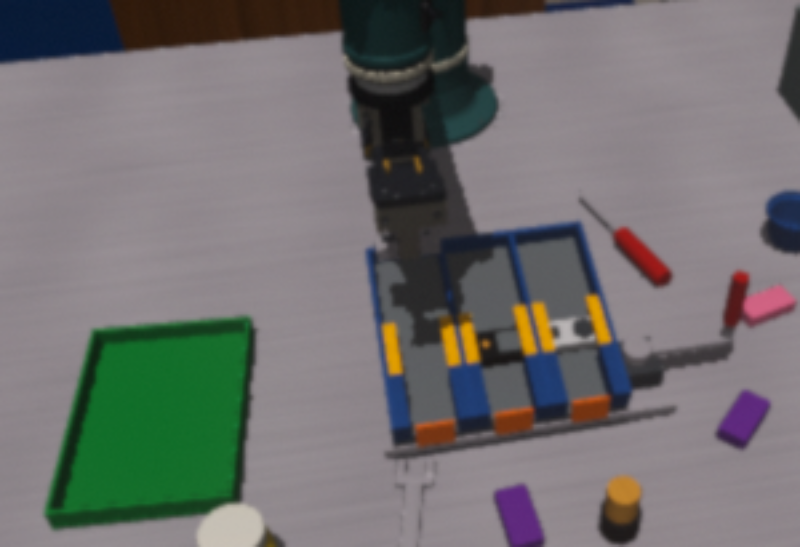

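>>> {"fn": "servo_tool", "kwargs": {
  "moves": [
    {"translation": [0,-4.5,0],"twist": [0,0,-0.7],"claw": 0.15},
    {"translation": [0,-4.5,0],"twist": [0,0,-0.7],"claw": 0.15},
    {"translation": [0,-4.5,0],"twist": [0,0,-0.7],"claw": 0.15},
    {"translation": [0,-4.5,0],"twist": [0,0,-0.7],"claw": 0.15},
    {"translation": [0,-4.5,0],"twist": [0,0,-0.7],"claw": 0.15},
    {"translation": [0,-4.5,-2.0],"twist": [0,0,-0.7],"claw": 0.15},
    {"translation": [-0.2,-2.8,-4.0],"twist": [0,0,-0.5],"claw": 0.15},
    {"translation": [0,0,-4.0],"twist": [0,0,0],"claw": 0.15},
    {"translation": [0,0,-1.5],"twist": [0,0,0],"claw": 0.15},
    {"translation": [0,0,0],"twist": [0,0,0],"claw": 0.15},
    {"translation": [0,0,0],"twist": [0,0,0],"claw": 0.15}
  ]
}}

```text
clock: 5.85
position: [0.4758, -0.3684, 0.0279]
tool_rot: [0.0, 0.732, 0.681, 0.0]
contact_force: [-0.2, 0.2, -1.3]
gripper_width: 0.324
grasp_force: 30.0
```

>>> {"fn": "servo_tool", "kwargs": {
  "moves": [
    {"translation": [0,0,-0.8],"twist": [0,0,0],"claw": 0.15},
    {"translation": [0,0,-0.4],"twist": [0,0,0],"claw": 0.15},
    {"translation": [0,0,-0.3],"twist": [0,0,0],"claw": 0.15},
    {"translation": [0,0,0],"twist": [0,0,0],"claw": 0.15},
    {"translation": [0,0,0],"twist": [0,0,0],"claw": 0.15}
  ]
}}

```text
clock: 6.35
position: [0.4745, -0.3694, 0.0121]
tool_rot: [0.0, 0.733, 0.681, -0.0]
contact_force: [0.4, -0.3, -1.3]
gripper_width: 0.325
grasp_force: 30.0
```

>>> {"fn": "servo_tool", "kwargs": {
  "moves": [
    {"translation": [0,0,-0.2],"twist": [0,0,0],"claw": 0.15},
    {"translation": [0,0,-0.1],"twist": [0,0,0],"claw": 0.15},
    {"translation": [0,0,0],"twist": [0,0,0],"claw": 0.15},
    {"translation": [0,0,0],"twist": [0,0,0],"claw": 0.15}
  ]
}}

```text
clock: 6.75
position: [0.4747, -0.3696, 0.0101]
tool_rot: [0.0, 0.733, 0.681, -0.0]
contact_force: [-2.1, 1.1, 7.0]
gripper_width: 0.319
grasp_force: 30.0
```

>>> {"fn": "servo_tool", "kwargs": {
  "moves": [
    {"translation": [0,0,0],"twist": [0,0,0],"claw": 0.46},
    {"translation": [0,0,0],"twist": [0,0,0],"claw": 0.46},
    {"translation": [0,0,0],"twist": [0,0,0],"claw": 0.46},
    {"translation": [0,0,1.5],"twist": [0,0,0],"claw": 0.46},
    {"translation": [0,0,4.0],"twist": [0,0,0],"claw": 0.46},
    {"translation": [0,0,4.5],"twist": [0,0,0],"claw": 0.46},
    {"translation": [0.5,2.6,4.0],"twist": [0,0,0],"claw": 0.6}
  ]
}}

```text
clock: 7.45
position: [0.4786, -0.3469, 0.1516]
tool_rot: [0.001, 0.735, 0.679, -0.001]
contact_force: [0.3, -1.5, 0.9]
gripper_width: 0.523
grasp_force: 0.0
```

>>> {"fn": "servo_tool", "kwargs": {
  "moves": [
    {"translation": [1.0,4.3,0],"twist": [0,0,0.6],"claw": 0.6},
    {"translation": [1.0,4.3,0],"twist": [0,0,0.6],"claw": 0.6},
    {"translation": [1.0,4.3,0],"twist": [0,0,0.6],"claw": 0.6},
    {"translation": [1.0,4.3,0],"twist": [0,0,0.6],"claw": 0.6},
    {"translation": [1.0,4.3,0],"twist": [0,0,0.6],"claw": 0.6},
    {"translation": [1.0,4.3,0],"twist": [0,4,0.6],"claw": 0.6},
    {"translation": [1.0,4.6,0],"twist": [0,4,0.6],"claw": 0.6},
    {"translation": [1.0,4.6,0],"twist": [0,4,0.5],"claw": 0.6},
    {"translation": [0,0,0],"twist": [0,0,0],"claw": 0.6},
    {"translation": [0,0,0],"twist": [0,0,0],"claw": 0.6}
  ]
}}

```text
clock: 8.45
position: [0.5597, 0.0084, 0.1492]
tool_rot: [-0.073, 0.699, 0.707, -0.074]
contact_force: [-1.1, -0.9, 0.0]
gripper_width: 0.598
grasp_force: 0.0
```

```bash
python3 - <<'E'
from meas import *
from scipy.spatial.transform import Rotation as R
o=observe(); q=o['tool_rot']; print(o['position'],R.from_quat(np.r_[q[1:],q[0]]).as_matrix().round(3),o['joint_positions'].round(2))
a=snap('top','t3');print(tray(a)); b=snap('scene','s3')
cv2.imwrite('pics/c4.png',cv2.resize(b['image'][60:265,55:355,::-1],(800,547)))
E
```

```text
[0.55974449 0.0084324  0.1492479 ] [[-0.012  0.978 -0.207]
 [ 1.     0.012 -0.003]
 [-0.001 -0.207 -0.978]] [ 0.31  0.57 -0.52  1.69  0.26  1.16 -0.29]
((534.37109375, -338.10235595703125), (169.9618377685547, 238.35061645507812), 85.6627426147461)
```

View pics/c4.png

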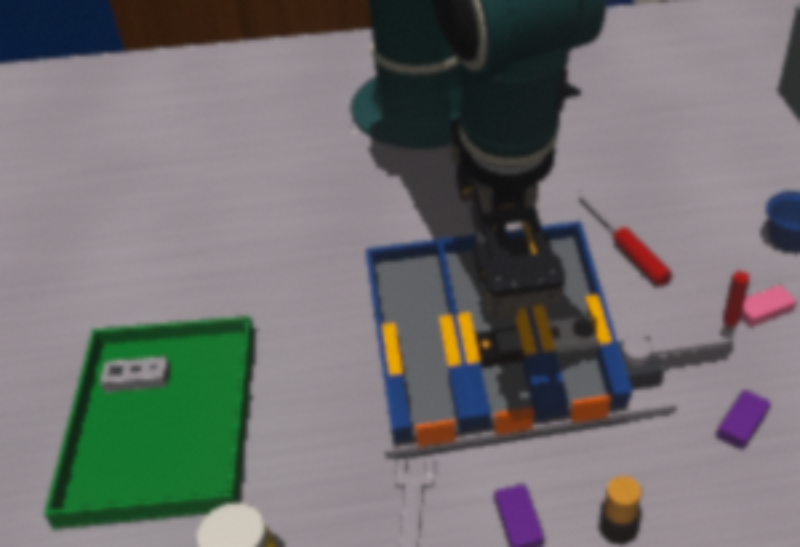

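Key gauge lies flat in the tray at (135,373), and the module is still in the middle lane. Descending on it.

>>> {"fn": "servo_tool", "kwargs": {
  "moves": [
    {"translation": [-0.7,-0.2,-3.5],"twist": [0,0,0],"claw": 0.6},
    {"translation": [-0.5,0,-3.0],"twist": [0,0,0],"claw": 0.6},
    {"translation": [-0.4,0,-1.6],"twist": [0,0,0],"claw": 0.6},
    {"translation": [-0.3,0,-1.5],"twist": [0,0,0],"claw": 0.6},
    {"translation": [-0.2,0,-1.0],"twist": [0,0,0],"claw": 0.6},
    {"translation": [0,0,0],"twist": [0,0,0],"claw": 0.6}
  ]
}}

```text
clock: 9.15
position: [0.5376, 0.0037, 0.0422]
tool_rot: [-0.074, 0.701, 0.706, -0.075]
contact_force: [-0.1, 0.1, 0.3]
gripper_width: 0.6
grasp_force: 0.0
```

>>> {"fn": "servo_tool", "kwargs": {
  "moves": [
    {"translation": [0,0,0],"twist": [0,0,0],"claw": 0.3},
    {"translation": [0,0,0],"twist": [0,0,0],"claw": 0.2},
    {"translation": [0,0,0],"twist": [0,0,0],"claw": 0.15},
    {"translation": [0,0,0],"twist": [0,0,0],"claw": 0.15},
    {"translation": [0,0,0],"twist": [0,0,0],"claw": 0.15},
    {"translation": [0,0,0],"twist": [0,0,0],"claw": 0.15}
  ]
}}

```text
clock: 9.75
position: [0.5395, 0.0048, 0.0437]
tool_rot: [-0.072, 0.7, 0.706, -0.074]
contact_force: [1.4, 0.1, 5.3]
gripper_width: 0.364
grasp_force: 30.0
```

>>> {"fn": "servo_tool", "kwargs": {
  "moves": [
    {"translation": [-0.8,0,0.2],"twist": [0,0,0],"claw": 0.15},
    {"translation": [-1.2,0,0.26],"twist": [0,0,0],"claw": 0.15},
    {"translation": [-1.5,0,0.34],"twist": [0,0,0],"claw": 0.15},
    {"translation": [-1.5,0,0.34],"twist": [0,0,0],"claw": 0.15},
    {"translation": [-1.3,0,0.28],"twist": [0,0,0],"claw": 0.15},
    {"translation": [0,0,0],"twist": [0,0,0],"claw": 0.15},
    {"translation": [0,0,0],"twist": [0,0,0],"claw": 0.15}
  ]
}}

```text
clock: 10.45
position: [0.4728, 0.0046, 0.0579]
tool_rot: [-0.074, 0.7, 0.706, -0.077]
contact_force: [-3.1, -0.7, 12.5]
gripper_width: 0.367
grasp_force: 30.0
```

>>> {"fn": "servo_tool", "kwargs": {
  "moves": [
    {"translation": [0,0,0.5],"twist": [0,0,0],"claw": 0.15},
    {"translation": [0,0,1.0],"twist": [0,0,0],"claw": 0.15},
    {"translation": [0,0,2.0],"twist": [0,0,0],"claw": 0.15},
    {"translation": [0,0,2.5],"twist": [0,0,0],"claw": 0.15},
    {"translation": [0,0,2.5],"twist": [0,-4,0],"claw": 0.15},
    {"translation": [0,0,1.0],"twist": [0,-4,0],"claw": 0.15},
    {"translation": [0,0,0],"twist": [0,-4,0],"claw": 0.15},
    {"translation": [0,0,0],"twist": [0,0,0],"claw": 0.15}
  ]
}}

```text
clock: 11.25
position: [0.4731, 0.0043, 0.1526]
tool_rot: [0.001, 0.704, 0.71, -0.002]
contact_force: [-0.7, -0.8, -0.6]
gripper_width: 0.371
grasp_force: 30.0
```

```bash
python3 - <<'E'
from meas import *
from scipy.spatial.transform import Rotation as R
o=observe(); q=o['tool_rot']; print(o['position'],R.from_quat(np.r_[q[1:],q[0]]).as_matrix().round(3),o['gripper_width'],o['contact_force'])
a=snap('top','t4');print(tray(a))
E
```

```text
[0.47311241 0.00434416 0.15259868] [[-0.009  1.    -0.001]
 [ 1.     0.009 -0.005]
 [-0.005 -0.001 -1.   ]] 0.3706633361237026 [-0.74817288 -0.76699415 -0.56861322]
((534.43603515625, -338.5794677734375), (168.83192443847656, 238.1670379638672), 85.65528869628906)
```

>>> {"fn": "servo_tool", "kwargs": {
  "moves": [
    {"translation": [0.9,-4.5,0],"twist": [0,0,-0.7],"claw": 0.15},
    {"translation": [0.9,-4.5,0],"twist": [0,0,-0.7],"claw": 0.15},
    {"translation": [0.9,-4.5,0],"twist": [0,0,-0.7],"claw": 0.15},
    {"translation": [0.9,-4.5,0],"twist": [0,0,-0.7],"claw": 0.15},
    {"translation": [0.9,-4.5,0],"twist": [0,0,-0.7],"claw": 0.15},
    {"translation": [1.0,-4.5,0],"twist": [0,0,-0.7],"claw": 0.15},
    {"translation": [1.0,-4.3,-3.0],"twist": [0,0,-0.5],"claw": 0.15},
    {"translation": [0,0,-4.5],"twist": [0,0,0],"claw": 0.15},
    {"translation": [0,0,-4.0],"twist": [0,0,0],"claw": 0.15},
    {"translation": [0,0,-1.0],"twist": [0,0,0],"claw": 0.15},
    {"translation": [0,0,-0.8],"twist": [0,0,0],"claw": 0.15},
    {"translation": [0,0,0],"twist": [0,0,0],"claw": 0.15}
  ]
}}

```text
clock: 12.5
position: [0.5404, -0.3053, 0.0211]
tool_rot: [0.001, 0.732, 0.681, -0.001]
contact_force: [0.9, -0.5, -0.2]
gripper_width: 0.369
grasp_force: 30.0
```

>>> {"fn": "servo_tool", "kwargs": {
  "moves": [
    {"translation": [0,0,-0.3],"twist": [0,0,0],"claw": 0.15},
    {"translation": [0,0,-0.2],"twist": [0,0,0],"claw": 0.15},
    {"translation": [0,0,0],"twist": [0,0,0],"claw": 0.15},
    {"translation": [0,0,0],"twist": [0,0,0],"claw": 0.15}
  ]
}}

```text
clock: 12.9
position: [0.5402, -0.3058, 0.0168]
tool_rot: [0.002, 0.733, 0.681, -0.001]
contact_force: [0.1, 0.2, -0.3]
gripper_width: 0.366
grasp_force: 30.0
```

>>> {"fn": "servo_tool", "kwargs": {
  "moves": [
    {"translation": [0,0,-0.3],"twist": [0,0,0],"claw": 0.15},
    {"translation": [0,0,-0.2],"twist": [0,0,0],"claw": 0.15},
    {"translation": [0,0,-0.2],"twist": [0,0,0],"claw": 0.15},
    {"translation": [0,0,0],"twist": [0,0,0],"claw": 0.15},
    {"translation": [0,0,0],"twist": [0,0,0],"claw": 0.15}
  ]
}}

```text
clock: 13.4
position: [0.5398, -0.3056, 0.0097]
tool_rot: [0.001, 0.733, 0.681, -0.001]
contact_force: [-2.4, 0.4, 6.4]
gripper_width: 0.364
grasp_force: 30.0
```

>>> {"fn": "servo_tool", "kwargs": {
  "moves": [
    {"translation": [0,0,0],"twist": [0,0,0],"claw": 0.5},
    {"translation": [0,0,0],"twist": [0,0,0],"claw": 0.5},
    {"translation": [0,0,0],"twist": [0,0,0],"claw": 0.5},
    {"translation": [0,0,1.5],"twist": [0,0,0],"claw": 0.5},
    {"translation": [0,0,4.0],"twist": [0,0,0],"claw": 0.5},
    {"translation": [0,0,4.5],"twist": [0,0,0],"claw": 0.5},
    {"translation": [0,0,4.0],"twist": [0,0,0],"claw": 0.6}
  ]
}}

```text
clock: 14.1
position: [0.5401, -0.3055, 0.1519]
tool_rot: [0.002, 0.733, 0.681, -0.001]
contact_force: [0.7, -0.6, -0.2]
gripper_width: 0.567
grasp_force: 0.0
```

>>> {"fn": "servo_tool", "kwargs": {
  "moves": [
    {"translation": [0.2,4.3,0],"twist": [0,0,0.6],"claw": 0.6},
    {"translation": [0.2,4.3,0],"twist": [0,0,0.6],"claw": 0.6},
    {"translation": [0.2,4.3,0],"twist": [0,0,0.6],"claw": 0.6},
    {"translation": [0.2,4.3,0],"twist": [0,0,0.6],"claw": 0.6},
    {"translation": [0.2,4.3,0],"twist": [0,0,0.6],"claw": 0.6},
    {"translation": [0.2,4.3,0],"twist": [0,4,0.6],"claw": 0.6},
    {"translation": [0.2,4.3,0],"twist": [0,4,0.6],"claw": 0.6},
    {"translation": [0.2,4.3,0],"twist": [0,4,0.5],"claw": 0.6},
    {"translation": [0.3,4.3,0],"twist": [0,0,0],"claw": 0.6},
    {"translation": [0,0.3,0],"twist": [0,0,0],"claw": 0.6},
    {"translation": [0,0,0],"twist": [0,0,0],"claw": 0.6}
  ]
}}

```text
clock: 15.2
position: [0.5587, 0.0861, 0.1497]
tool_rot: [-0.072, 0.699, 0.708, -0.075]
contact_force: [0.5, 0.0, -0.4]
gripper_width: 0.597
grasp_force: 0.0
```

```bash
python3 - <<'E'
from meas import *
from scipy.spatial.transform import Rotation as R
o=observe(); q=o['tool_rot']; print(o['position'],R.from_quat(np.r_[q[1:],q[0]]).as_matrix().round(3),o['joint_positions'].round(2))
a=snap('top','t5');print(tray(a)); b=snap('scene','s5')
cv2.imwrite('pics/c5.png',cv2.resize(b['image'][60:265,55:355,::-1],(800,547)))
E
```

```text
[0.55871094 0.08608461 0.14969578] [[-0.013  0.978 -0.207]
 [ 1.     0.012 -0.006]
 [-0.004 -0.207 -0.978]] [ 0.19  0.59 -0.53  1.68  0.25  1.16 -0.41]
((534.4517822265625, -338.46319580078125), (169.05706787109375, 238.2713623046875), 85.60652160644531)
```

View pics/c5.png

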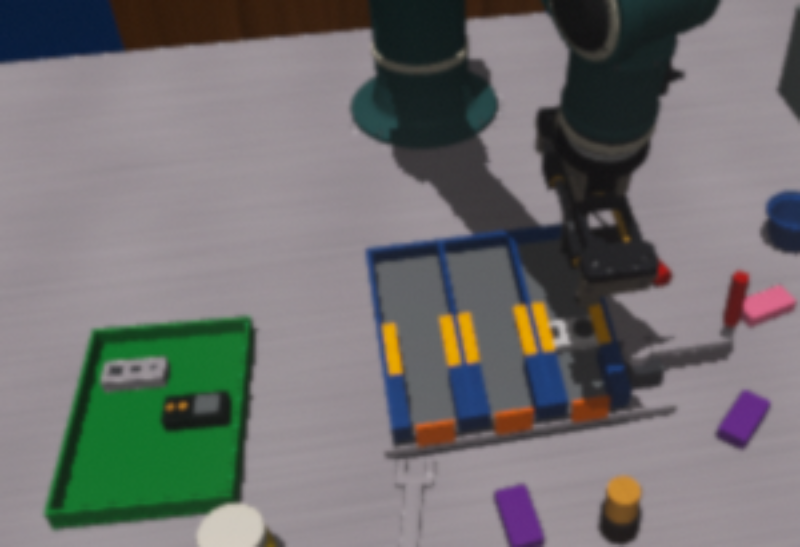

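The key gauge (135,373) and module (197,410) lie flat in the tray. Now the torque adapter in the left lane.

>>> {"fn": "servo_tool", "kwargs": {
  "moves": [
    {"translation": [-0.7,-0.2,-3.5],"twist": [0,0,0],"claw": 0.6},
    {"translation": [-0.5,0,-3.0],"twist": [0,0,0],"claw": 0.6},
    {"translation": [-0.4,0,-1.6],"twist": [0,0,0],"claw": 0.6},
    {"translation": [-0.3,0,-1.5],"twist": [0,0,0],"claw": 0.6},
    {"translation": [-0.2,0,-1.0],"twist": [0,0,0],"claw": 0.6},
    {"translation": [0,0,0],"twist": [0,0,0],"claw": 0.6}
  ]
}}

```text
clock: 15.9
position: [0.5372, 0.0814, 0.0422]
tool_rot: [-0.073, 0.701, 0.706, -0.076]
contact_force: [-0.5, -0.6, -0.1]
gripper_width: 0.598
grasp_force: 0.0
```

>>> {"fn": "servo_tool", "kwargs": {
  "moves": [
    {"translation": [0,0,0],"twist": [0,0,0],"claw": 0.3},
    {"translation": [0,0,0],"twist": [0,0,0],"claw": 0.2},
    {"translation": [0,0,0],"twist": [0,0,0],"claw": 0.15},
    {"translation": [0,0,0],"twist": [0,0,0],"claw": 0.15},
    {"translation": [0,0,0],"twist": [0,0,0],"claw": 0.15},
    {"translation": [0,0,0],"twist": [0,0,0],"claw": 0.15}
  ]
}}

```text
clock: 16.5
position: [0.5386, 0.0826, 0.0437]
tool_rot: [-0.072, 0.7, 0.706, -0.075]
contact_force: [0.8, -0.1, 5.6]
gripper_width: 0.347
grasp_force: 30.0
```

>>> {"fn": "servo_tool", "kwargs": {
  "moves": [
    {"translation": [-0.8,0,0.2],"twist": [0,0,0],"claw": 0.15},
    {"translation": [-1.2,0,0.26],"twist": [0,0,0],"claw": 0.15},
    {"translation": [-1.5,0,0.34],"twist": [0,0,0],"claw": 0.15},
    {"translation": [-1.5,0,0.34],"twist": [0,0,0],"claw": 0.15},
    {"translation": [-1.3,0,0.28],"twist": [0,0,0],"claw": 0.15},
    {"translation": [0,0,0],"twist": [0,0,0],"claw": 0.15},
    {"translation": [0,0,0],"twist": [0,0,0],"claw": 0.15}
  ]
}}

```text
clock: 17.2
position: [0.472, 0.0824, 0.0579]
tool_rot: [-0.073, 0.7, 0.706, -0.078]
contact_force: [-4.7, -0.3, 11.8]
gripper_width: 0.344
grasp_force: 30.0
```

>>> {"fn": "servo_tool", "kwargs": {
  "moves": [
    {"translation": [0,0,0.5],"twist": [0,0,0],"claw": 0.15},
    {"translation": [0,0,1.0],"twist": [0,0,0],"claw": 0.15},
    {"translation": [0,0,2.0],"twist": [0,0,0],"claw": 0.15},
    {"translation": [0,0,2.5],"twist": [0,0,0],"claw": 0.15},
    {"translation": [0,0,2.5],"twist": [0,-4,0],"claw": 0.15},
    {"translation": [0,0,1.0],"twist": [0,-4,0],"claw": 0.15},
    {"translation": [0,0,0],"twist": [0,-4,0],"claw": 0.15},
    {"translation": [0,0,0],"twist": [0,0,0],"claw": 0.15}
  ]
}}

```text
clock: 18.0
position: [0.4727, 0.0821, 0.1527]
tool_rot: [0.003, 0.704, 0.71, -0.003]
contact_force: [-1.2, -0.4, -1.8]
gripper_width: 0.347
grasp_force: 30.0
```

```bash
python3 - <<'E'
from meas import *
from scipy.spatial.transform import Rotation as R
o=observe(); q=o['tool_rot']; print(o['position'],R.from_quat(np.r_[q[1:],q[0]]).as_matrix().round(3),o['gripper_width'],o['contact_force'])
a=snap('top','t6');print(tray(a))
E
```

```text
[0.47271353 0.08214908 0.15272009] [[-0.009  1.    -0.   ]
 [ 1.     0.009 -0.008]
 [-0.008 -0.    -1.   ]] 0.3470304783933408 [-1.16853417 -0.40491077 -1.83238341]
((534.350341796875, -338.70263671875), (168.8170928955078, 238.22946166992188), 85.69233703613281)
```

>>> {"fn": "servo_tool", "kwargs": {
  "moves": [
    {"translation": [1.1,-4.1,0],"twist": [0,0,-0.4],"claw": 0.15},
    {"translation": [1.1,-4.1,0],"twist": [0,0,-0.4],"claw": 0.15},
    {"translation": [1.1,-4.1,0],"twist": [0,0,-0.4],"claw": 0.15},
    {"translation": [1.1,-4.1,0],"twist": [0,0,-0.4],"claw": 0.15},
    {"translation": [1.1,-4.1,0],"twist": [0,0,-0.4],"claw": 0.15},
    {"translation": [1.1,-4.1,0],"twist": [0,0,-0.4],"claw": 0.15},
    {"translation": [1.1,-4.1,0],"twist": [0,0,-0.4],"claw": 0.15},
    {"translation": [1.1,-4.1,0],"twist": [0,0,-0.4],"claw": 0.15},
    {"translation": [1.1,-4.1,0],"twist": [0,0,-0.4],"claw": 0.15},
    {"translation": [1.1,-4.1,0],"twist": [0,0,-0.4],"claw": 0.15},
    {"translation": [1.1,-4.6,0],"twist": [0,0,-0.7],"claw": 0.15},
    {"translation": [0,0,0],"twist": [0,0,0],"claw": 0.15}
  ]
}}

```text
clock: 19.25
position: [0.594, -0.3829, 0.1497]
tool_rot: [0.002, 0.736, 0.677, -0.004]
contact_force: [-1.1, 0.1, -2.2]
gripper_width: 0.349
grasp_force: 30.0
```

>>> {"fn": "servo_tool", "kwargs": {
  "moves": [
    {"translation": [0,0,-4.0],"twist": [0,0,0],"claw": 0.15},
    {"translation": [0,0,-4.0],"twist": [0,0,0],"claw": 0.15},
    {"translation": [0,0,-3.5],"twist": [0,0,0],"claw": 0.15},
    {"translation": [0,0,-1.5],"twist": [0,0,0],"claw": 0.15},
    {"translation": [0,0,-0.5],"twist": [0,0,0],"claw": 0.15},
    {"translation": [0,0,0],"twist": [0,0,0],"claw": 0.15},
    {"translation": [0,0,0],"twist": [0,0,0],"claw": 0.15}
  ]
}}

```text
clock: 19.95
position: [0.5972, -0.3741, 0.0191]
tool_rot: [0.003, 0.733, 0.68, -0.002]
contact_force: [0.3, -0.2, -2.0]
gripper_width: 0.34
grasp_force: 30.0
```

>>> {"fn": "servo_tool", "kwargs": {
  "moves": [
    {"translation": [0,0,-0.4],"twist": [0,0,0],"claw": 0.15},
    {"translation": [0,0,-0.3],"twist": [0,0,0],"claw": 0.15},
    {"translation": [0,0,-0.2],"twist": [0,0,0],"claw": 0.15},
    {"translation": [0,0,0],"twist": [0,0,0],"claw": 0.15},
    {"translation": [0,0,0],"twist": [0,0,0],"claw": 0.15}
  ]
}}

```text
clock: 20.45
position: [0.5961, -0.3739, 0.0097]
tool_rot: [0.003, 0.733, 0.68, -0.002]
contact_force: [-3.2, 0.6, 5.8]
gripper_width: 0.341
grasp_force: 30.0
```

>>> {"fn": "servo_tool", "kwargs": {
  "moves": [
    {"translation": [0,0,0],"twist": [0,0,0],"claw": 0.48},
    {"translation": [0,0,0],"twist": [0,0,0],"claw": 0.48},
    {"translation": [0,0,0],"twist": [0,0,0],"claw": 0.48},
    {"translation": [0,0,1.5],"twist": [0,0,0],"claw": 0.48},
    {"translation": [0,0,4.0],"twist": [0,0,0],"claw": 0.48},
    {"translation": [0,0,4.5],"twist": [0,0,0],"claw": 0.48},
    {"translation": [0,0,4.5],"twist": [0,0,0],"claw": 0.6},
    {"translation": [0,0,4.5],"twist": [0,0,0],"claw": 0.6},
    {"translation": [-1,4,0],"twist": [0,0,0],"claw": 0.6},
    {"translation": [-1,4,0],"twist": [0,0,0],"claw": 0.6},
    {"translation": [-1,4,0],"twist": [0,0,0],"claw": 0.6},
    {"translation": [-1,4,0],"twist": [0,0,0],"claw": 0.6}
  ]
}}

```text
clock: 21.65
position: [0.5555, -0.212, 0.1995]
tool_rot: [0.003, 0.733, 0.68, -0.002]
contact_force: [0.5, 0.1, -0.2]
gripper_width: 0.598
grasp_force: 0.0
```

```bash
python3 - <<'E'
from meas import *
o=observe(); print(o['position'],o['tool_rot'].round(3))
a=snap('top','t7');b=snap('scene','s7');print(tray(a))
for c,n in((a,'top'),(b,'scene')):
  H=cv2.cvtColor(c['image'],cv2.COLOR_RGB2HSV); R=cv2.inRange(H,(0,110,40),(8,255,255))|cv2.inRange(H,(170,110,40),(180,255,255))
  x0,y0,x1,y1=(155,185,190,210) if n=='top' else (322,150,345,190)
  ys,xs=np.nonzero(R[y0:y1,x0:x1]); print(n,len(xs),xs.min()+x0,xs.max()+x0,ys.min()+y0,ys.max()+y0,xs.mean()+x0,ys.mean()+y0)
  for v in range(ys.min(),ys.max()+1): print(v+y0,xs[ys==v]+x0)
B=b['image'][130:265,60:360,::-1]; cv2.imwrite('pics/c6.png',cv2.resize(B,(800,360),interpolation=cv2.INTER_CUBIC))
print(ray(a,167.6,194.4,.124))
E
```

```text
[ 0.55548998 -0.21203409  0.19951803] [ 0.003  0.733  0.68  -0.002]
((453.85614013671875, -279.2522888183594), (63.66987991333008, 68.67819213867188), 87.31281280517578)
top 22 165 169 192 196 166.9090909090909 193.9090909090909
192 [165 166 167 168]
193 [165 166 167 168 169]
194 [165 166 167 168 169]
195 [165 166 167 168 169]
196 [166 167 168]
scene 225 327 344 162 181 334.9288888888889 173.1288888888889
162 [331 332 333 334]
163 [330 331 332 333 334 335]
164 [330 331 332 333 334 335]
165 [330 331 332 333 334 335]
166 [330 331 332 333 334]
167 [329 330 331 332 333 334]
168 [329 330 331 332 333 334 344]
169 [329 330 331 332 333 342 343 344]
170 [329 330 331 332 333 339 340 341 342 343 344]
171 [329 330 331 332 333 334 335 336 337 338 339 340 341 342 343 344]
172 [328 329 330 331 332 333 334 335 336 337 338 339 340 341 342 343 344]
173 [328 329 330 331 332 333 334 335 336 337 338 339 340 341 342 343 344]
174 [328 329 330 331 332 333 334 335 336 337 338 339 340 341 342 343 344]
175 [328 329 330 331 332 333 334 335 336 337 338 339 340 341 342 343 344]
176 [327 328 329 330 331 332 333 334 335 336 337 338 339 340 341 342 343 344]
177 [327 328 329 330 331 332 333 334 335 336 337 338 339 340 341 342 343 344]
178 [327 328 329 330 331 332 333 334 335 336 337 338 339 340 341 342 343 344]
179 [327 328 329 330 331 334 335 336 337 338 339 340 341]
180 [327 328 329 330 331 335 336 337 338 339]
181 [327 328 329 330 336]
[0.56210057 0.24946935 0.124     ]
```

View pics/c6.png

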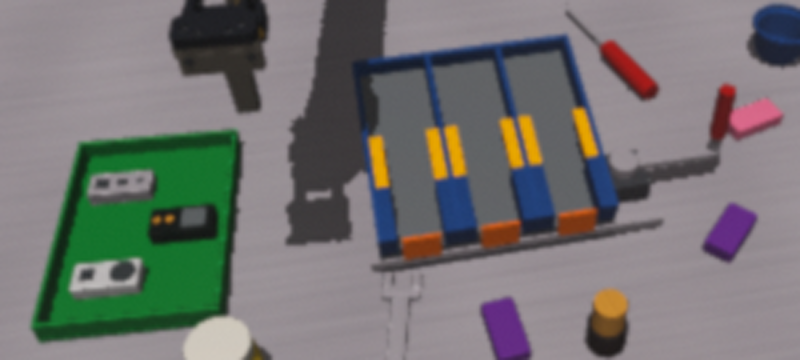

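All three parts lie flat in the tray, at (120,185), (183,222) and (107,277). The lever handle is at world (0.563, 0.250) and its pivot at about (0.564, 0.150). Going over the handle.

>>> {"fn": "servo_tool", "kwargs": {
  "moves": [
    {"translation": [0.1,4.3,0],"twist": [0,0,0.5],"claw": 0.7},
    {"translation": [0.1,4.3,0],"twist": [0,0,0.5],"claw": 0.7},
    {"translation": [0.1,4.3,0],"twist": [0,0,0.5],"claw": 0.7},
    {"translation": [0.1,4.3,0],"twist": [0,0,0.5],"claw": 0.7},
    {"translation": [0.1,4.3,0],"twist": [0,0,0.5],"claw": 0.7},
    {"translation": [0.1,4.3,0],"twist": [0,0,0.5],"claw": 0.7},
    {"translation": [0.1,4.3,0],"twist": [0,0,0.5],"claw": 0.7},
    {"translation": [0.1,4.3,0],"twist": [0,0,0.5],"claw": 0.7},
    {"translation": [0,4.3,0],"twist": [0,0,0.5],"claw": 0.7},
    {"translation": [0,4.3,0],"twist": [0,0,0.3],"claw": 0.7},
    {"translation": [0,3.2,0],"twist": [0,0,0],"claw": 0.7},
    {"translation": [0,0,0],"twist": [0,0,0],"claw": 0.7}
  ]
}}

```text
clock: 22.95
position: [0.5628, 0.2544, 0.1994]
tool_rot: [0.001, 0.701, 0.713, -0.0]
contact_force: [-0.0, -0.5, 0.4]
gripper_width: 0.7
grasp_force: 0.0
```

```bash
python3 - <<'E'
from meas import *
from scipy.spatial.transform import Rotation as R
o=observe(); q=o['tool_rot']; print(o['position'],R.from_quat(np.r_[q[1:],q[0]]).as_matrix().round(3),o['joint_positions'].round(2))
a=snap('top','t8');b=snap('scene','s8');print(tray(a))
for z in(.124,.093):print(ray(a,167,194,z))
c=b
for p in((332.5,162.5,.124),(330.5,171,.093),(328.5,180,.058)): print(ray(c,*p))
B=b['image'][130:265,60:360,::-1]; cv2.imwrite('pics/c7.png',cv2.resize(b['image'][80:240,230:430,::-1],(750,600),interpolation=cv2.INTER_CUBIC))
E
```

```text
[0.56275283 0.25440583 0.19935681] [[-0.017  1.     0.001]
 [ 1.     0.017 -0.002]
 [-0.002  0.001 -1.   ]] [-0.05  0.51 -0.58  1.67  0.31  1.06 -0.71]
((534.4283447265625, -338.68194580078125), (168.62327575683594, 238.17019653320312), 85.65380859375)
[0.56316278 0.25106314 0.124     ]
[0.56812495 0.25720564 0.093     ]
[0.56161967 0.25119823 0.124     ]
[0.56186361 0.2509957  0.093     ]
[0.56165105 0.25140024 0.058     ]
```

View pics/c7.png

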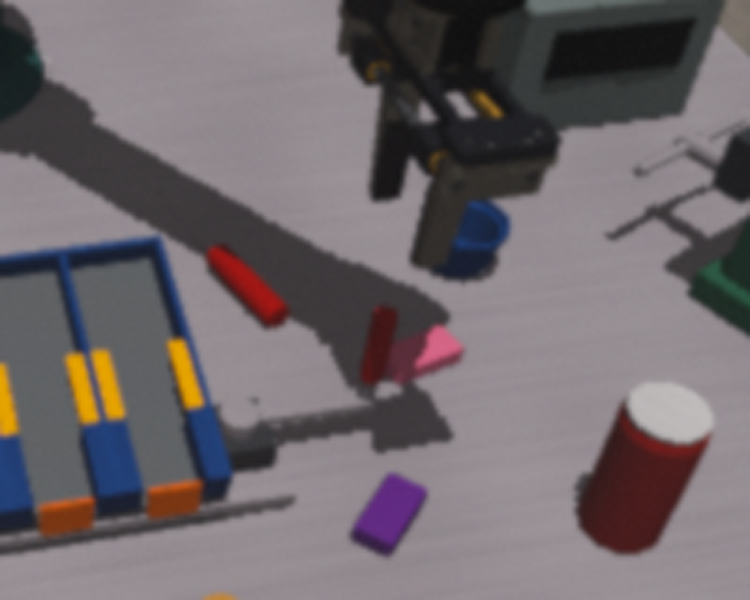

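The fingers straddle the handle, which is at pixel (380,345) in this crop and at (0.562, 0.251) from both views. Descending.

>>> {"fn": "servo_tool", "kwargs": {
  "moves": [
    {"translation": [0,-0.3,-3.0],"twist": [0,0,0],"claw": 0.7},
    {"translation": [0,0,-3.0],"twist": [0,0,0],"claw": 0.7},
    {"translation": [0,0,-3.0],"twist": [0,0,0],"claw": 0.7},
    {"translation": [0,0,-2.0],"twist": [0,0,0],"claw": 0.7},
    {"translation": [0,0,-1.5],"twist": [0,0,0],"claw": 0.7},
    {"translation": [0,0,0],"twist": [0,0,0],"claw": 0.7}
  ]
}}

```text
clock: 23.65
position: [0.5634, 0.2431, 0.0715]
tool_rot: [0.002, 0.704, 0.71, -0.004]
contact_force: [0.4, -0.3, 1.2]
gripper_width: 0.701
grasp_force: 0.0
```

>>> {"fn": "servo_tool", "kwargs": {
  "moves": [
    {"translation": [0,0,0],"twist": [0,0,0],"claw": 0.5},
    {"translation": [0,0,0],"twist": [0,0,0],"claw": 0.3},
    {"translation": [0,0,0],"twist": [0,0,0],"claw": 0.1},
    {"translation": [0,0,0],"twist": [0,0,0],"claw": 0.05},
    {"translation": [0,0,0],"twist": [0,0,0],"claw": 0.05},
    {"translation": [0,0,0],"twist": [0,0,0],"claw": 0.05},
    {"translation": [0,0,0],"twist": [0,0,0],"claw": 0.05}
  ]
}}

```text
clock: 24.35
position: [0.5641, 0.2455, 0.0734]
tool_rot: [0.002, 0.704, 0.711, -0.002]
contact_force: [1.5, -0.1, 0.3]
gripper_width: 0.192
grasp_force: 30.0
```

>>> {"fn": "servo_tool", "kwargs": {
  "moves": [
    {"translation": [-0.87,-0.04,0],"twist": [0,0,5.1],"claw": 0.05},
    {"translation": [-0.86,-0.12,0],"twist": [0,0,5.1],"claw": 0.05},
    {"translation": [-0.85,-0.19,0],"twist": [0,0,5.1],"claw": 0.05},
    {"translation": [-0.83,-0.27,0],"twist": [0,0,5.1],"claw": 0.05},
    {"translation": [-0.8,-0.34,0],"twist": [0,0,5.1],"claw": 0.05},
    {"translation": [-0.77,-0.41,0],"twist": [0,0,5.1],"claw": 0.05},
    {"translation": [0,0,0],"twist": [0,0,0],"claw": 0.05}
  ]
}}

```text
clock: 25.05
position: [0.5154, 0.2318, 0.0735]
tool_rot: [0.004, 0.491, 0.871, 0.0]
contact_force: [6.2, 3.0, -5.3]
gripper_width: 0.192
grasp_force: 30.0
```

>>> {"fn": "servo_tool", "kwargs": {
  "moves": [
    {"translation": [-0.73,-0.48,0],"twist": [0,0,5.1],"claw": 0.05},
    {"translation": [-0.68,-0.55,0],"twist": [0,0,5.1],"claw": 0.05},
    {"translation": [-0.63,-0.6,0],"twist": [0,0,5.1],"claw": 0.05},
    {"translation": [-0.5,-0.58,0],"twist": [0,0,4.5],"claw": 0.05},
    {"translation": [0,0,0],"twist": [0,0,0],"claw": 0.05},
    {"translation": [0,0,0],"twist": [0,0,0],"claw": 0.05},
    {"translation": [0,0,0],"twist": [0,0,0],"claw": 0.05}
  ]
}}

```text
clock: 25.75
position: [0.4913, 0.2107, 0.0735]
tool_rot: [0.004, 0.335, 0.942, 0.001]
contact_force: [8.4, 3.8, -8.1]
gripper_width: 0.193
grasp_force: 30.0
```

>>> {"fn": "servo_tool", "kwargs": {
  "moves": [
    {"translation": [-0.2,-0.25,0],"twist": [0,0,1.5],"claw": 0.05},
    {"translation": [-0.15,-0.2,0],"twist": [0,0,1.0],"claw": 0.05},
    {"translation": [0,0,0],"twist": [0,0,0],"claw": 0.05},
    {"translation": [0,0,0],"twist": [0,0,0],"claw": 0.05},
    {"translation": [0,0,0],"twist": [0,0,0],"claw": 0.05}
  ]
}}

```text
clock: 26.25
position: [0.4905, 0.2095, 0.0736]
tool_rot: [0.006, 0.314, 0.949, 0.006]
contact_force: [17.7, 12.2, -18.4]
gripper_width: 0.191
grasp_force: 30.0
```

>>> {"fn": "servo_tool", "kwargs": {
  "moves": [
    {"translation": [0.15,0.2,0],"twist": [0,0,-1.0],"claw": 0.05},
    {"translation": [0.2,0.25,0],"twist": [0,0,-1.5],"claw": 0.05},
    {"translation": [0.25,0.29,0],"twist": [0,0,-2.3],"claw": 0.05},
    {"translation": [0.25,0.29,0],"twist": [0,0,-2.2],"claw": 0.05},
    {"translation": [0.31,0.3,0],"twist": [0,0,-2.5],"claw": 0.05},
    {"translation": [0.32,0.3,0],"twist": [0,0,-2.6],"claw": 0.05},
    {"translation": [0.34,0.28,0],"twist": [0,0,-2.5],"claw": 0.05},
    {"translation": [0.34,0.27,0],"twist": [0,0,-2.6],"claw": 0.05},
    {"translation": [0.36,0.24,0],"twist": [0,0,-2.5],"claw": 0.05},
    {"translation": [0.37,0.24,0],"twist": [0,0,-2.6],"claw": 0.05}
  ]
}}

```text
clock: 27.25
position: [0.5162, 0.2323, 0.0734]
tool_rot: [0.004, 0.493, 0.87, 0.0]
contact_force: [6.0, 1.9, -3.1]
gripper_width: 0.194
grasp_force: 30.0
```

>>> {"fn": "servo_tool", "kwargs": {
  "moves": [
    {"translation": [0.38,0.21,0],"twist": [0,0,-2.5],"claw": 0.05},
    {"translation": [0.39,0.2,0],"twist": [0,0,-2.6],"claw": 0.05},
    {"translation": [0.4,0.17,0],"twist": [0,0,-2.5],"claw": 0.05},
    {"translation": [0.4,0.17,0],"twist": [0,0,-2.6],"claw": 0.05},
    {"translation": [0.41,0.14,0],"twist": [0,0,-2.5],"claw": 0.05},
    {"translation": [0.42,0.13,0],"twist": [0,0,-2.6],"claw": 0.05},
    {"translation": [0.42,0.1,0],"twist": [0,0,-2.5],"claw": 0.05},
    {"translation": [0.43,0.09,0],"twist": [0,0,-2.6],"claw": 0.05},
    {"translation": [0.43,0.06,0],"twist": [0,0,-2.5],"claw": 0.05},
    {"translation": [0.43,0.06,0],"twist": [0,0,-2.6],"claw": 0.05},
    {"translation": [0,0,0],"twist": [0,0,0],"claw": 0.05}
  ]
}}

```text
clock: 28.35
position: [0.5565, 0.2452, 0.0734]
tool_rot: [0.003, 0.672, 0.74, -0.001]
contact_force: [2.8, -0.0, 1.0]
gripper_width: 0.19
grasp_force: 30.0
```

>>> {"fn": "servo_tool", "kwargs": {
  "moves": [
    {"translation": [0.43,0.02,0],"twist": [0,0,-2.5],"claw": 0.05},
    {"translation": [0.44,0.02,0],"twist": [0,0,-2.5],"claw": 0.05},
    {"translation": [0.2,0,0],"twist": [0,0,0],"claw": 0.05},
    {"translation": [0.1,0,0],"twist": [0,0,0],"claw": 0.05},
    {"translation": [0,0,0],"twist": [0,0,0],"claw": 0.05},
    {"translation": [0,0,0],"twist": [0,0,0],"claw": 0.05},
    {"translation": [0,0,0],"twist": [0,0,0],"claw": 0.05}
  ]
}}

```text
clock: 29.05
position: [0.5643, 0.2455, 0.0733]
tool_rot: [0.001, 0.702, 0.712, -0.004]
contact_force: [-6.8, -1.8, 6.4]
gripper_width: 0.192
grasp_force: 30.0
```

>>> {"fn": "servo_tool", "kwargs": {
  "moves": [
    {"translation": [0,0,0],"twist": [0,0,0],"claw": 0.3},
    {"translation": [0,0,0],"twist": [0,0,0],"claw": 0.6},
    {"translation": [0,0,0],"twist": [0,0,0],"claw": 0.7},
    {"translation": [0,0,0],"twist": [0,0,0],"claw": 0.7},
    {"translation": [0,0,0],"twist": [0,0,0],"claw": 0.7},
    {"translation": [0,0,2.0],"twist": [0,0,0],"claw": 0.7},
    {"translation": [0,0,4.0],"twist": [0,0,0],"claw": 0.7},
    {"translation": [0,0,4.0],"twist": [0,0,0],"claw": 0.7},
    {"translation": [0,0,4.0],"twist": [0,0,0],"claw": 0.7},
    {"translation": [0,0,0],"twist": [0,0,0],"claw": 0.7},
    {"translation": [0,0,0],"twist": [0,0,0],"claw": 0.7}
  ]
}}

```text
clock: 30.15
position: [0.5672, 0.2454, 0.214]
tool_rot: [0.003, 0.703, 0.711, -0.001]
contact_force: [0.1, -0.1, -0.8]
gripper_width: 0.7
grasp_force: 0.0
```

```bash
python3 - <<'E'
from meas import *
o=observe(); print(o['position'],o['contact_force'],o['gripper_width'])
b=snap('scene','s9'); cv2.imwrite('pics/c8.png',cv2.resize(b['image'][70:290,50:410,::-1],(800,489),interpolation=cv2.INTER_CUBIC))
E
```

```text
[0.56718136 0.24543565 0.21397295] [ 0.08728105 -0.1064802  -0.80589091] 0.6995365095559728
```

View pics/c8.png

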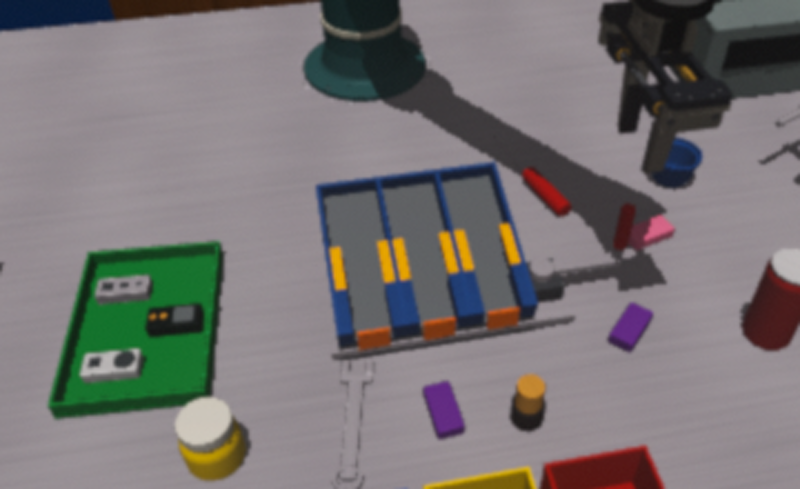

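The parts lie flat in the tray at (123,288), (175,318) and (112,364). The lever is home at (625,228) and the arm touches nothing, so I'm handing in.

```bash
python3 -c "
from workcell import bot; print(bot.hand_in())"
```

```text
the job is handed in; nothing more can be done
None
```

I handed the job in: the final picture shows all three parts flat and separate on the tray floor, the lever went to its stop and eased back home, and the bystanders in that picture are where they started (the hand-in gave no verdict).

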